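# Shift the reading head one notch along, over the meter's optical port

## Robot

A 6-joint arm with a two-finger parallel gripper is mounted at the origin on the work surface. World frame = base frame: x ahead of the robot, y to its left, z up, the work surface at z = 0. Lengths are in m, angles in degrees, forces in N, time in s.
With the tool pointing down it reaches from about 0.25 to 0.725 m from the base axis. Payload 9.7 kg.
Tool frame: the origin (TCP) lies at the very end of the fingers, on their centre line; the grasp point (between the pads) lies 19 mm behind it; y points along the fingers, x is the direction in which the jaws open and shut, and the axes are right-handed (so a half turn about y gives the same grasp; the last joint's range is limited). The gripper opens to 85 mm and grips with 20 to 120 N. Pads are 22 mm wide; open, the fingers measure 114 mm over their backs; the gripper's body (76 mm by 85 mm) begins 54 mm behind the grasp point. The pads swing forward as they close: fully open they stand 13 mm farther back than shut.
Start: joints at [70.932, 4.979, 10.078, 95.1, 0, 90], TCP at [0.18, 0.52, 0.231] pointing down, gripper open.
Joint ranges: [-179.16, 179.16], [-48.56, 103.87], [-65.8, 70.77], [-126.05, 130.52], [-82.76, 87.17], [-180, 180]. Speed limits (degrees/s): [127.2, 127.2, 147.25, 180, 180, 180].

## Interface

Orientations are given as [roll, pitch, yaw] about the fixed x, y, z axes, in that order (R = Rz(yaw) Ry(pitch) Rx(roll)).
In Python, from workcell import bot gives the robot as it stands.
- The arm moves only by the shell command python3 -m jog 'ROWS' [FORCE]. ROWS is JSON, a list of rows, each an object with "rotation": the turn, a rotation vector about the world's x, y, z in degrees, a list of three; "travel": the shift along the world's x, y, z in mm, a list of three; "jaw": the gripper command: -1 is shut, 1 is fully open, values between are in proportion. In form: [{"rotation": [rx, ry, rz], "travel": [x, y, z], "jaw": jaw}, ...]. A call has 1 to 8 rows; each row shifts and turns the commanded pose from where the row before left it; what a row does not reach is not made up. A row lasts 1/8 s, in which the tool goes at most 62.5 mm and 10.7 degrees, less where a joint would pass 70% of its speed; a pose out of reach is approached as far as the arm can. A call with a gripper value outside its range is refused whole. The fingers move at their own pace and stop on an object; FORCE is the grip in N (left out, the last holds). Time passes only in rows, so rows that do not move let the fingers close. It gives the time, the measured TCP pose, the force and the opening at its end, in the units of the state.
- bot.get_obs(): the state, without advancing time (a new reading comes with each control period).
- bot.camera(name): name is "side" or "top"; returns the picture (384x512x3 uint8, red, green, blue); there is no depth.
- bot.camera_params(name): a dict with "K" (3x3 intrinsics, pixels), "view" (4x4, takes a point from world to camera coordinates). Camera axes: x right, y up, looking along -z (the intrinsics and any distortion apply to the point x, -y, -z); pixel columns grow to the right and rows downward; lengths in m; the calibration is good to about 2 mm. A picture is of the moment at which its call begins. camera_params takes no time and is no camera call.
- bot.job_done(): hands the job in, once; it reports no verdict.
Trained networks look in the newest picture that a camera, given by its name, has taken for a name from the list of things; names that differ only in an ending like _2 or _b are one class to them, and where a whole thing is asked for, a point or a joint stands for the part that bears it (a point fixed in the world has none). Each returns a list of dicts, best first, with "score" (0 to 1); they miss things now and then, are a little off and sometimes report something else, mostly with a low value. They report only what shows in the picture. A call takes as long as a camera call.
- bot.recognise(camera, thing): "xy" ([column, row] in pixels, amid what is visible of it).
- bot.trace(camera, thing): "mask" (384x512 bool, what is visible of it) and "xy" ([column, row] in pixels, amid what is visible of it).
The state is a dict: "time": time; "q": joint angles; "qd": joint speeds; "joint_efforts": joint torques, N m; "ee_pos": TCP position; "tcp_rot": TCP orientation; "wrist_force": force on the tool from outside, world axes, zero at the start; "torque": the same for the moment, N m; "opening": finger opening in m.
Only numpy, scipy, OpenCV 4.12 (cv2) and the standard library are available. Lean on these libraries where they do the work, as an engineer would, in place of code of your own. Each camera call takes 0.05 s, during which the arm holds its last target.

## Task

The reading head's slider hangs in the middle notch of the rail, between two devices. Lift its tab out of the notch, shift it along to the next notch on the side of the meter (the device with the round optical port) and let it drop fully home there, so that the head stands over the port. Let go of it, and do not disturb the loose things lying about.

Things in the scene. Friction and masses are not known exactly. Their poses are not given: they have to be found in the camera images.
- rail: Fixed aluminium rail on a 6 mm base plate. Origin at table level under the rail's middle notch; the rail runs along y, z up, +x towards the two devices. A bar 20 mm thick (x), 320 mm long, from 75 to 108 mm above the table, on a post near each end. Its top edge has five notches, 20 mm wide (y) and 20 mm deep, at y = -120, -60, 0, 60, 120 mm.
- slider: Loose black slider, about 0.35 kg, captive on the rail. Origin: middle of the underside of its top block (34 x 80 x 22 mm), which rests on the rail's top, 108 mm above the table, when home. Axes as the rail's. Two cheeks clasp the rail with 2 mm play each side; a keeper under the rail lets it rise 41 mm from home, no more. A grey box on its -x side and the head on its +x side are lower than the block's top.
- fin (a point): Middle of the slider's grip fin, an upright plate on its top block, 52 mm above the slider's origin (160 mm above the table when home): 14 mm thick (y, along the rail), 36 mm wide (x), reaching from 30 mm below to 30 mm above this point. Nothing stands beside it.
- tab (a point): Foot of the slider's locking tab, 17 mm below the slider's origin: 12 mm wide (y). Home, it hangs in a notch; the slider must rise more than 17 mm for it to clear the rail.
- head (a point): Centre of the underside of the reading head, a black cylinder of 32 mm diameter and 45 mm height on the slider, 55 mm to +x of the slider's origin and 25 mm below it.
- meter: Fixed white electricity meter on the base plate, 120 (x) x 100 (y) x 62 mm, with a display, a terminal strip and one round port on its top face. Origin at the centre of its underside, 6 mm above the table; it lies 90 mm to +x of the rail and 60 mm to the +y or to the -y side of the middle notch (varies).
- port (a point): Centre of the meter's round optical port (34 mm steel ring) on its top face, 70.5 mm above the table; 55 mm to +x of the rail's notch at y = +60 or -60 mm. With the slider home in that notch the head stands over it with a gap of about 12 mm.
- load_block: Fixed white block with grey cooling fins on top and no port, 120 x 100 x 62 mm, beside the meter on the other side of the middle notch. Origin at the centre of its underside.
- screwdriver: Loose screwdriver 170 mm long, lying on the base plate on the -x side of the rail. To be left alone.
- cover: Loose white terminal cover 45 x 85 x 20 mm, lying on the base plate on the -x side of the rail. To be left alone.
- mug: Loose white mug, 80 mm across and 95 mm high. To be left alone.
- clamp_meter: Loose grey hand-held clamp meter, about 220 x 90 x 40 mm. To be left alone.

How it is judged:
By the outcome, as a careful person would: the job done as asked, in the order asked, and still so for the second after the job is handed in, with the robot touching nothing.
It also fails if it takes over 35 s, if anything falls off the work surface, if the arm or the gripper's body presses on something with over 40 N, if the wrist force passes 120 N, or if a joint passes its speed limit or range.

## Working session

There is one attempt and no reset: what is moved stays moved. The work goes in short steps, Python scripts to look and compute and a shell command to move; the robot and the scene stay as the last step left them, time stands still between calls to the robot, and variables do not carry over. Pictures are saved under pics/ and viewed, and the job is handed in when it is done.

```bash
mkdir -p pics; python3 - <<'E'
from workcell import bot
import cv2
o=bot.get_obs(); print({k:o[k] for k in('time','ee_pos','tcp_rot','opening','wrist_force')})
for c in('side','top'):
    im=bot.camera(c); cv2.imwrite(f'pics/{c}0.png',im[:,:,::-1])
    p=bot.camera_params(c); print(c,p)
    for t in ('fin','slider','port','meter','load_block','head','rail'):
        print(t,[(r['xy'],round(r['score'],2)) for r in bot.recognise(c,t)][:2])
E
```

```text
{'time': 0.0, 'ee_pos': array([0.17960619, 0.51961495, 0.23059319]), 'tcp_rot': array([-8.99992608e+01,  7.39806582e-02,  7.09295705e+01]), 'opening': 0.08570627228703248, 'wrist_force': array([-0.03388685, -0.72284541, -0.04261133])}
side {'K': array([[474.11020579,   0.        , 256.51804162],
       [  0.        , 474.11020579, 206.11093593],
       [  0.        ,   0.        ,   1.        ]]), 'view': array([[ 0.90025741, -0.43525761,  0.00934908, -0.47367968],
       [ 0.2026737 ,  0.43800881,  0.87582627, -0.23276967],
       [-0.38530503, -0.78657427,  0.48253595, -1.42940599],
       [ 0.        ,  0.        ,  0.        ,  1.        ]])}
fin [([248.5, 211.9], 0.72)]
slider [([250.0, 212.4], 0.82)]
port [([266.1, 212.9], 0.65)]
meter [([265.7, 206.7], 0.63), ([277.6, 346.5], 0.28)]
load_block [([283.2, 220.6], 0.75)]
head [([247.2, 211.1], 0.73)]
rail [([249.2, 236.8], 0.72)]
top {'K': array([[354.84670486,   0.        , 259.25330215],
       [  0.        , 354.84670486, 189.52953036],
       [  0.        ,   0.        ,   1.        ]]), 'view': array([[-0.03730677, -0.99929298, -0.00466335,  0.0289231 ],
       [ 0.97645482, -0.03744557,  0.21244721, -0.56012203],
       [-0.21247163,  0.00337217,  0.97716142, -1.04371576],
       [ 0.        ,  0.        ,  0.        ,  1.        ]])}
fin [([251.1, 202.7], 0.61)]
slider [([245.3, 203.5], 0.82)]
port [([220.3, 186.1], 0.58), ([125.2, 229.6], 0.21)]
meter [([219.3, 186.6], 0.87)]
load_block [([254.7, 175.6], 0.64)]
head [([246.2, 203.3], 0.87), ([243.3, 214.3], 0.17)]
rail [([243.5, 215.6], 0.93)]
```

View pics/side0.png

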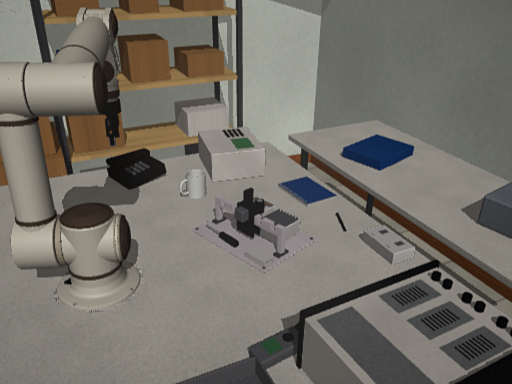

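View pics/top0.png

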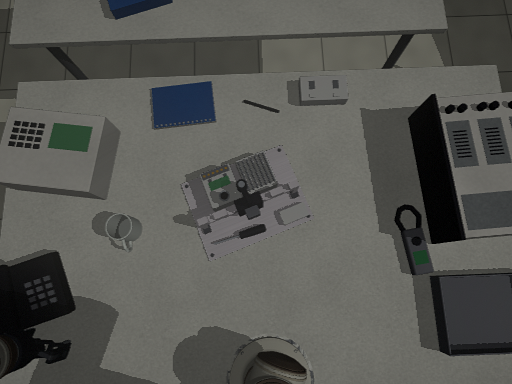

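```bash
python3 - <<'E'
import cv2
a=cv2.imread('pics/side0.png')[160:280,180:340]; cv2.imwrite('pics/side0z.png',cv2.resize(a,None,fx=5,fy=5,interpolation=2))
a=cv2.imread('pics/top0.png')[140:260,170:330]; cv2.imwrite('pics/top0z.png',cv2.resize(a,None,fx=5,fy=5,interpolation=2))
E
```

```text
(no output)
```

View pics/side0z.png

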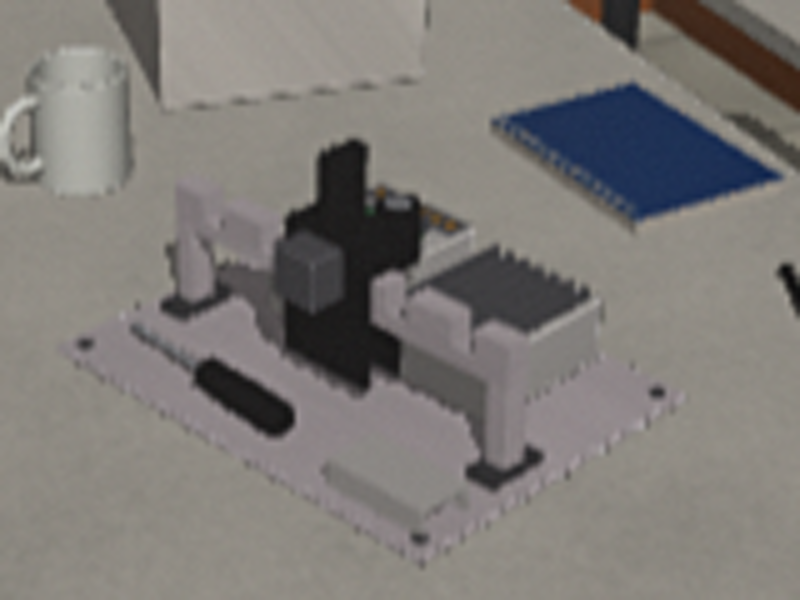

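View pics/top0z.png

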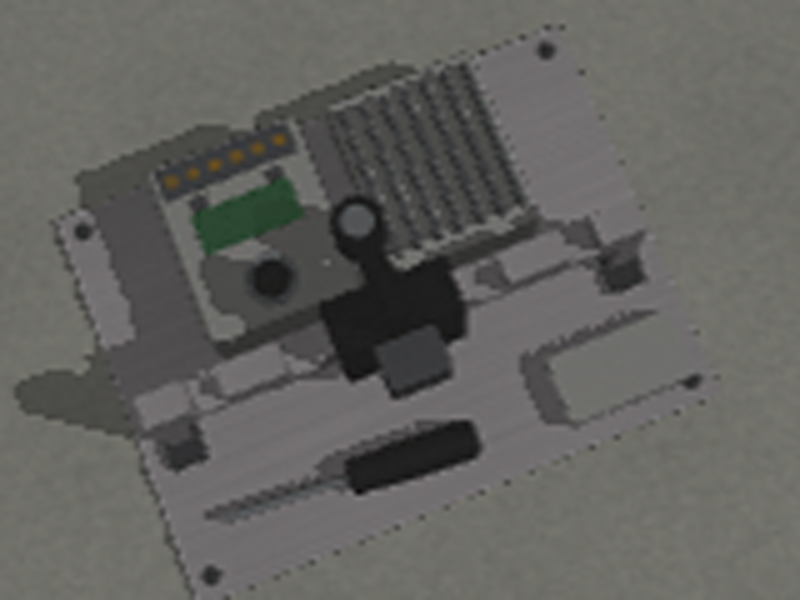

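The meter (green display, dark port at about (224,196) in the top picture) is on the left of the top view, the rail's +y side. The slider is at about (248,203) and the screwdriver and cover lie on the near side. Next I fit the rail pose to these points.

```bash
cat >h.py <<'E'
import numpy as np
from workcell import bot
P={c:bot.camera_params(c) for c in('side','top')}
def proj(c,p):
    v=P[c]['view']@np.append(p,1); u=P[c]['K']@np.array([v[0],-v[1],-v[2]]); return u[:2]/u[2]
def w(s,p):
    x,y,a=s; return np.array([x+np.cos(a)*p[0]-np.sin(a)*p[1],y+np.sin(a)*p[0]+np.cos(a)*p[1],p[2]])
E
cat >fit.py <<'E'
from h import *
from scipy.optimize import least_squares
z=lambda c,u,v:((u+.5)/5-.5+(180 if c=='side' else 170),(v+.5)/5-.5+(160 if c=='side' else 140))
obs=[('top',(.055,.06,.0705),z('top',270,278)),('top',(.055,0,.128),z('top',357,220)),
('side',(0,0,.190),z('side',343,148)),('side',(0,-.16,.108),z('side',505,328)),('side',(0,.16,.108),z('side',197,188)),
('top',(0,.16,.108),z('top',137,408)),('top',(0,-.16,.108),z('top',593,235))]
f=lambda s:np.concatenate([proj(c,w(s,p))-q for c,p,q in obs])
r=least_squares(f,[.45,0,.35],loss='soft_l1',x_scale=[.1,.1,.1])
s=r.x; print(s,np.degrees(s[2])); print(f(s).reshape(-1,2).round(1))
if __name__=='__main__':
    import cv2
    for c in P:
        im=cv2.imread(f'pics/{c}0.png'); 
        o=(180,160) if c=='side' else (170,140)
        b=cv2.resize(im[o[1]:o[1]+120,o[0]:o[0]+160],None,fx=5,fy=5,interpolation=2)
        def L(pts,col):
            q=np.array([((proj(c,w(s,p))-o)*5+2) for p in pts]).round().astype(int)
            cv2.polylines(b,[q],True,col,1)
        L([(-.01,-.16,.108),(.01,-.16,.108),(.01,.16,.108),(-.01,.16,.108)],(0,0,255))
        for zz in(.13,.19): L([(-.018,-.007,zz),(.018,-.007,zz),(.018,.007,zz),(-.018,.007,zz)],(0,255,0))
        L([(-.017,-.04,.13),(.017,-.04,.13),(.017,.04,.13),(-.017,.04,.13)],(255,255,0))
        L([(.055+.017*np.cos(t),.06+.017*np.sin(t),.0705) for t in np.arange(0,6.28,.3)],(255,0,255))
        L([(.03,.01,.068),(.15,.01,.068),(.15,.11,.068),(.03,.11,.068)],(255,0,0))
        cv2.imwrite(f'pics/{c}ov.png',b)
E
python3 fit.py
```

```text
[0.51156145 0.04416396 0.30254629] 17.334625478377163
[[ 0.  -0.4]
 [ 0.1  0.6]
 [-0.9 -0.2]
 [ 0.5  3.7]
 [-1.5 -2.7]
 [-1.3 -0.3]
 [10.  -1.4]]
```

```bash
ls pics
```

```text
side0.png
side0z.png
sideov.png
top0.png
top0z.png
topov.png
```

View pics/sideov.png

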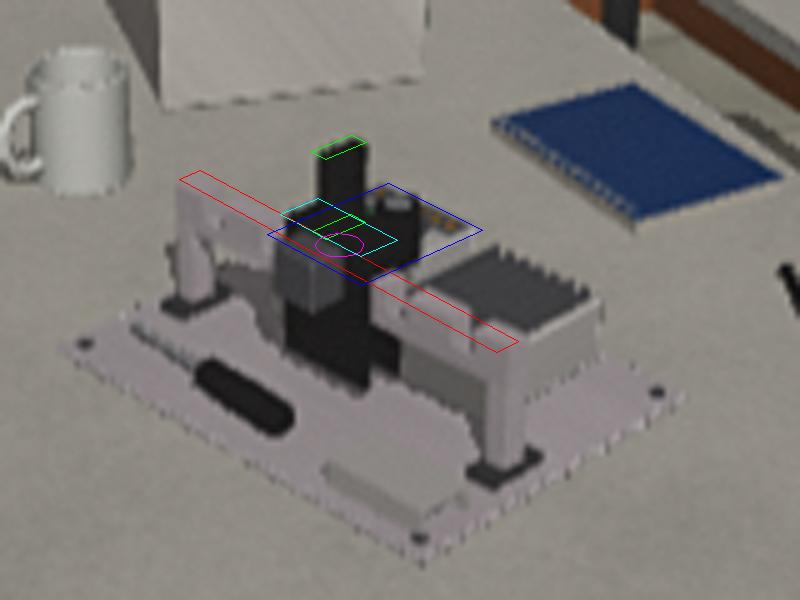

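View pics/topov.png

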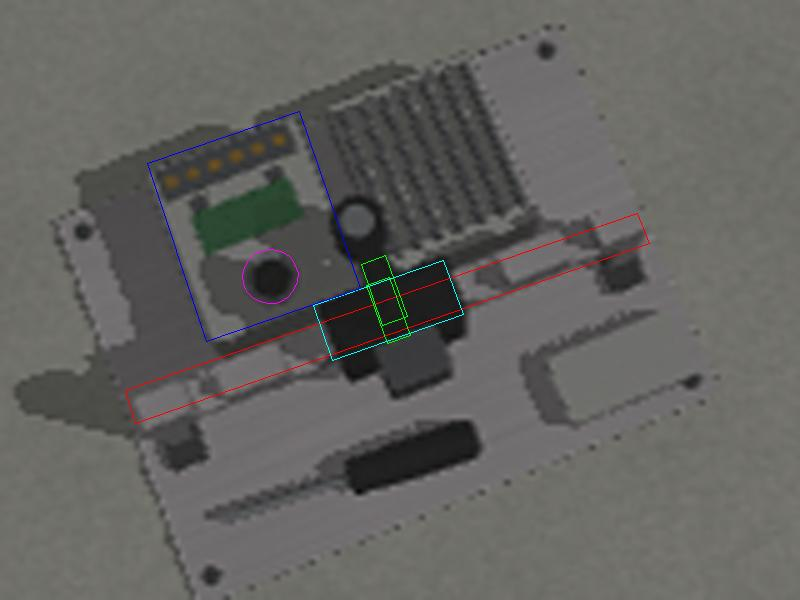

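```bash
python3 - <<'E'
import cv2
a=cv2.imread('pics/top0.png')
a=cv2.convertScaleAbs(a,alpha=1.6)
cv2.imwrite('pics/zA.png',cv2.resize(a[160:235,190:265],None,fx=8,fy=8,interpolation=2))
cv2.imwrite('pics/zB.png',cv2.resize(a[145:220,245:320],None,fx=8,fy=8,interpolation=2))
a=cv2.imread('pics/side0.png')
a=cv2.convertScaleAbs(a,alpha=1.6)
cv2.imwrite('pics/zC.png',cv2.resize(a[180:255,210:310],None,fx=8,fy=8,interpolation=2))
E
```

```text
(no output)
```

View pics/zA.png

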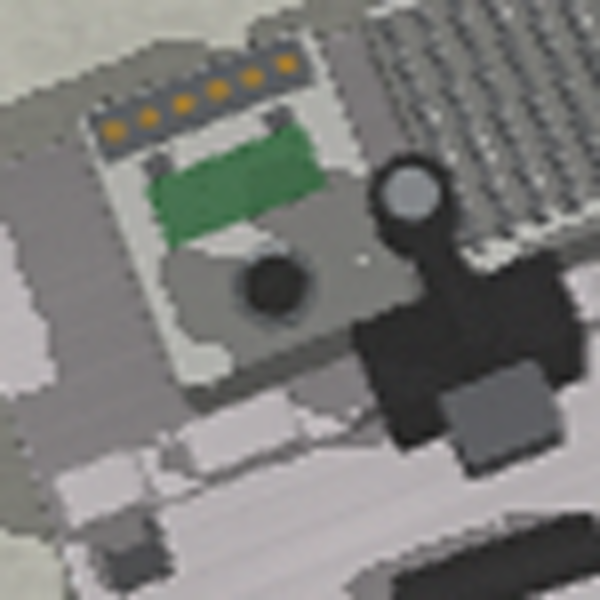

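View pics/zB.png

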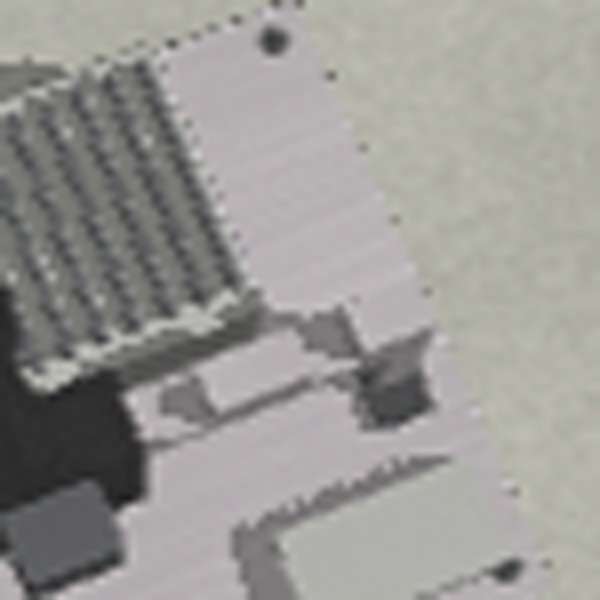

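View pics/zC.png

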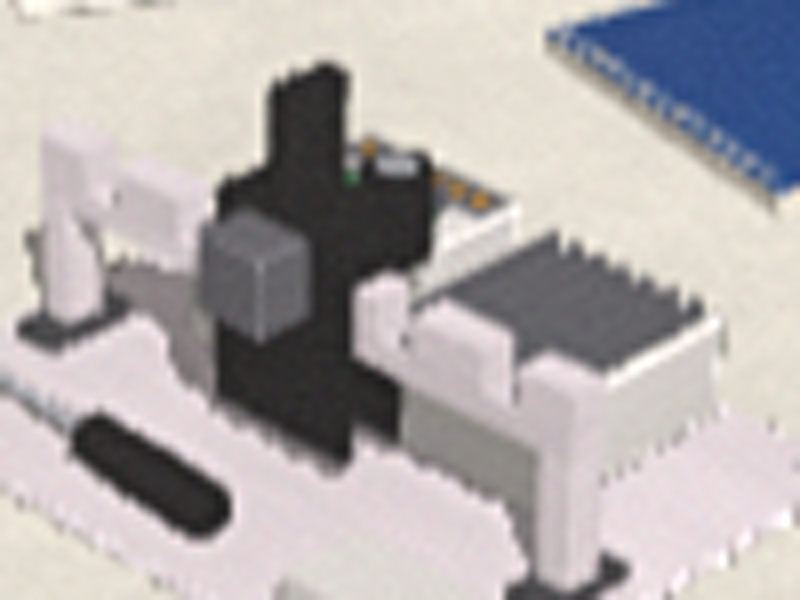

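```bash
python3 - <<'E'
s=open('fit.py').read()
a=s.index('z=lambda'); b=s.index('f=lambda')
s=s[:a]+'''O={'A':('top',190,160),'B':('top',245,145),'C':('side',210,180)}
def ob(k,u,v,p): c,x,y=O[k]; return (c,p,((u+.5)/8-.5+x,(v+.5)/8-.5+y))
obs=[ob('A',273,286,(.055,.06,.0705)),ob('A',411,193,(.055,0,.128)),ob('A',185,385,(.03,.11,.068)),ob('A',88,118,(.03+.12,.11,.068)),ob('A',318,28,(.15,.01,.068)),
ob('A',55,487,(.01,.16,.108)),ob('A',72,525,(-.01,.16,.108)),
ob('C',310,75,(0,0,.19)),ob('C',272,85,(-.018,.007,.19)),ob('C',348,68,(.018,-.007,.19)),
ob('C',605,375,(.01,-.16,.108)),ob('C',42,130,(-.01,.16,.108))]
'''+s[b:]
open('fit.py','w').write(s)
E
python3 fit.py
```

```text
[0.51293134 0.04064341 0.34203056] 19.596907772608024
[[ 0.7 -0. ]
 [ 0.6  0.3]
 [-0.7  1.2]
 [-1.8 -0.8]
 [-0.6 -0.9]
 [-0.  -1.2]
 [ 0.2  0.4]
 [-0.2  0.4]
 [-0.9  0.2]
 [ 0.4  0.3]
 [ 0.2  1. ]
 [-0.   0.4]]
```

View pics/sideov.png

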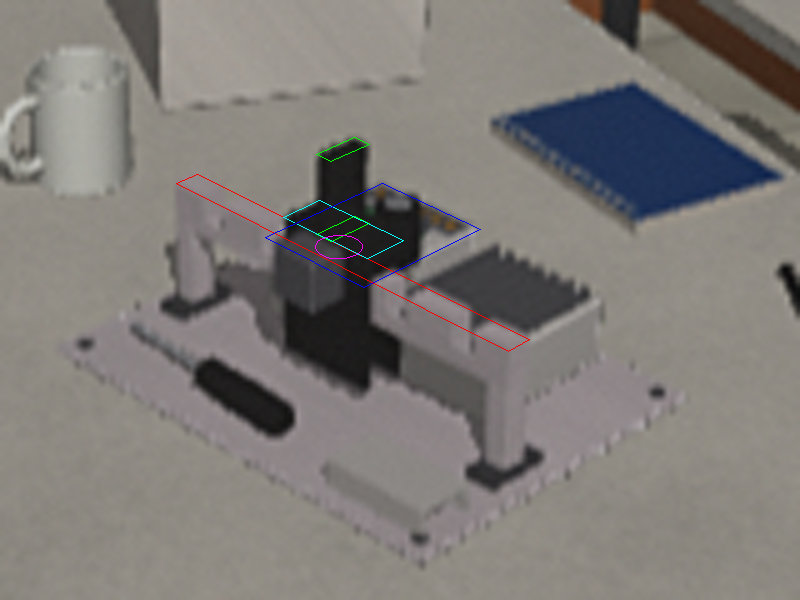

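View pics/topov.png

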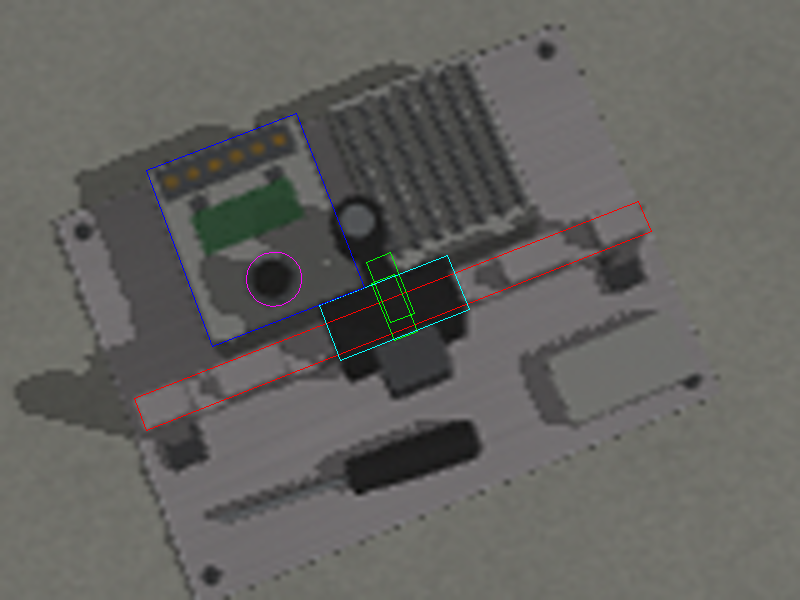

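Rail fit: origin about (0.513, 0.041), yaw about 19.6°, residuals mostly under 1 px and 2 px at most. The fin's middle is then at (0.513, 0.041, 0.160), with the jaws closing along yaw 109.6°. I start with a small move to see which way the last joint turns.

```bash
python3 -m jog '[{"rotation":[0,0,3],"travel":[25,-40,3],"jaw":1},{"rotation":[0,0,3],"travel":[30,-40,3],"jaw":1}]' 40; python3 -c "
from workcell import bot
print(bot.get_obs()['q'])"
```

```text
time: 1.05
ee_pos: [0.2348, 0.439, 0.2371]
tcp_rot: [-90.0, 0.0, 77.1]
wrist_force: [0.7, -1.4, 1.2]
opening: 0.0858
[ 6.18625364e+01 -2.01535381e+00  3.58685834e+00  9.56227322e+01
 -3.27584454e-03  7.47380585e+01]
```

```bash
python3 -m jog '[{"rotation":[0,0,3.25],"travel":[28,-40,0],"jaw":1},{"rotation":[0,0,3.25],"travel":[28,-40,0],"jaw":1},{"rotation":[0,0,3.25],"travel":[28,-40,0],"jaw":1},{"rotation":[0,0,3.25],"travel":[28,-40,0],"jaw":1},{"rotation":[0,0,3.25],"travel":[28,-40,0],"jaw":1},{"rotation":[0,0,3.25],"travel":[28,-40,0],"jaw":1},{"rotation":[0,0,3.25],"travel":[28,-40,0],"jaw":1},{"rotation":[0,0,3.25],"travel":[28,-40,0],"jaw":1}]' && python3 -m jog '[{"rotation":[0,0,3.25],"travel":[27,-39,0],"jaw":1},{"rotation":[0,0,3.25],"travel":[27,-39,0],"jaw":1},{"rotation":[0,0,0],"travel":[0,0,0],"jaw":1},{"rotation":[0,0,0],"travel":[0,0,0],"jaw":1}]'
python3 - <<'E'
from workcell import bot
import cv2
for c in('side','top'):
    im=bot.camera(c)
    o=(180,130) if c=='side' else (170,140)
    cv2.imwrite(f'pics/{c}1.png',cv2.resize(im[o[1]:o[1]+120,o[0]:o[0]+160,::-1],None,fx=5,fy=5,interpolation=2))
E
```

```text
time: 2.05
ee_pos: [0.4594, 0.1183, 0.2375]
tcp_rot: [-90.0, -0.0, 103.0]
wrist_force: [-0.1, -1.0, -0.5]
opening: 0.0852
time: 2.55
ee_pos: [0.5125, 0.0419, 0.2372]
tcp_rot: [-90.0, -0.0, 109.4]
wrist_force: [-0.6, -0.1, 0.2]
opening: 0.0853
```

View pics/side1.png

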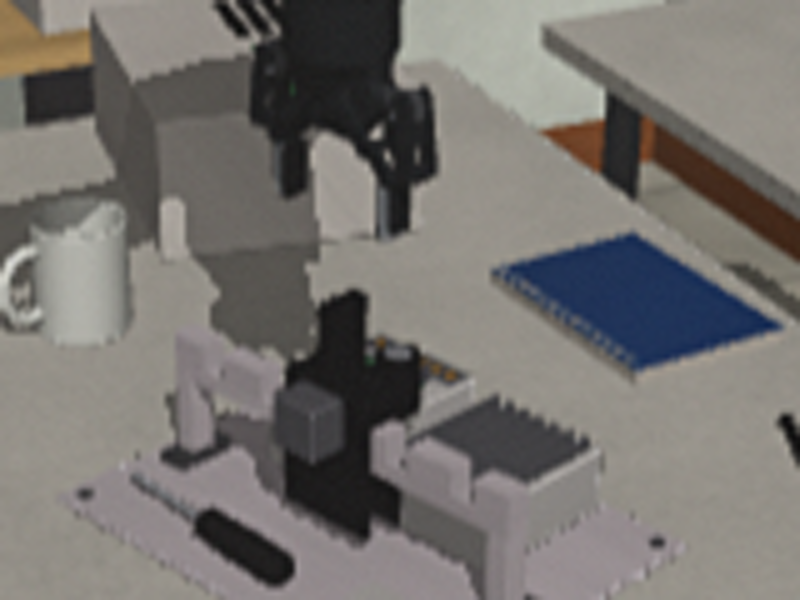

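View pics/top1.png

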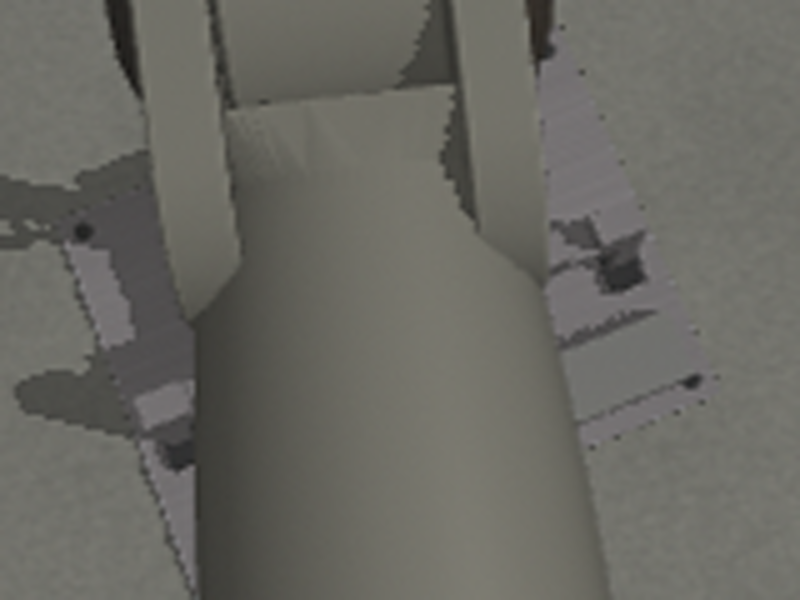

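The side view shows the fingers' tips at about (293,195) and (393,235), straddling the fin at column 343 of the zoomed picture. The arm hides the slider in the top view. I go down and close.

```bash
python3 -m jog '[{"rotation":[0,0,0],"travel":[0,0,-25],"jaw":1},{"rotation":[0,0,0],"travel":[0,0,-25],"jaw":1},{"rotation":[0,0,0],"travel":[0,0,-25],"jaw":1},{"rotation":[0,0,0],"travel":[0,0,-13],"jaw":1},{"rotation":[0,0,0],"travel":[0,0,0],"jaw":1}]' && python3 -m jog '[{"rotation":[0,0,0],"travel":[0,0,0],"jaw":-0.3},{"rotation":[0,0,0],"travel":[0,0,0],"jaw":-0.5},{"rotation":[0,0,0],"travel":[0,0,0],"jaw":-1},{"rotation":[0,0,0],"travel":[0,0,0],"jaw":-1},{"rotation":[0,0,0],"travel":[0,0,0],"jaw":-1},{"rotation":[0,0,0],"travel":[0,0,0],"jaw":-1},{"rotation":[0,0,0],"travel":[0,0,0],"jaw":-1},{"rotation":[0,0,0],"travel":[0,0,0],"jaw":-1}]' 40
```

```text
time: 3.28
ee_pos: [0.5121, 0.0423, 0.149]
tcp_rot: [-90.0, -0.0, 109.5]
wrist_force: [-0.5, 0.6, 0.7]
opening: 0.0854
time: 4.28
ee_pos: [0.5127, 0.0419, 0.1494]
tcp_rot: [-90.0, -0.0, 109.4]
wrist_force: [-0.7, 1.5, 2.0]
opening: 0.0136
```

Gripped, with an opening of 13.6 mm on the 14 mm fin. I lift 27 mm in small steps.

```bash
python3 -m jog '[{"rotation":[0,0,0],"travel":[0,0,3],"jaw":-1},{"rotation":[0,0,0],"travel":[0,0,6],"jaw":-1},{"rotation":[0,0,0],"travel":[0,0,6],"jaw":-1},{"rotation":[0,0,0],"travel":[0,0,6],"jaw":-1},{"rotation":[0,0,0],"travel":[0,0,6],"jaw":-1},{"rotation":[0,0,0],"travel":[0,0,0],"jaw":-1},{"rotation":[0,0,0],"travel":[0,0,0],"jaw":-1}]' 60
python3 - <<'E'
from workcell import bot
import cv2
c='side';im=bot.camera(c);o=(180,130)
cv2.imwrite(f'pics/{c}2.png',cv2.resize(im[o[1]:o[1]+120,o[0]:o[0]+160,::-1],None,fx=5,fy=5,interpolation=2))
E
```

```text
time: 5.15
ee_pos: [0.5126, 0.0418, 0.1761]
tcp_rot: [-90.0, -0.0, 109.4]
wrist_force: [-0.7, 0.1, -3.8]
opening: 0.0129
```

View pics/side2.png

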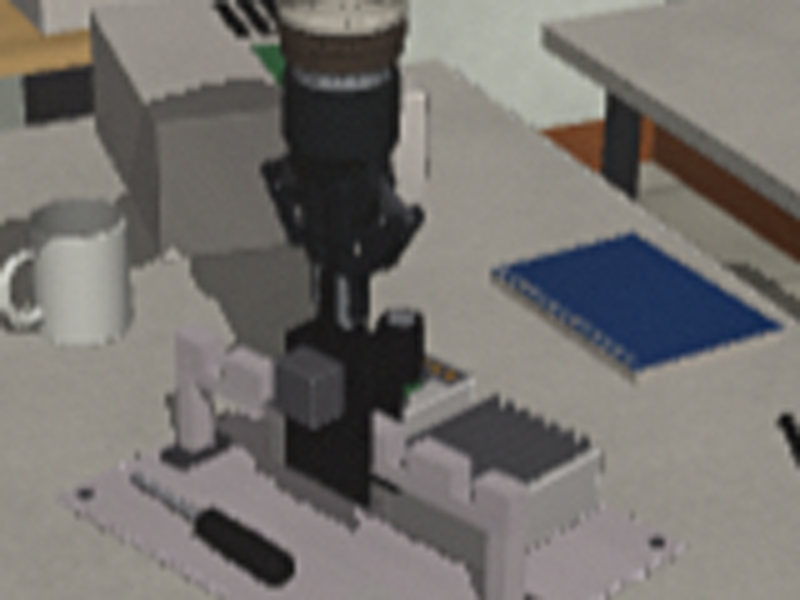

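The slider is up by about 27 mm: box and head are higher in the picture and the vertical force of -3.8 N matches 0.35 kg. I shift it 60 mm along the rail (-20, +56 mm in world).

```bash
python3 -m jog '[{"rotation":[0,0,0],"travel":[-2.5,7,0],"jaw":-1},{"rotation":[0,0,0],"travel":[-2.5,7,0],"jaw":-1},{"rotation":[0,0,0],"travel":[-2.5,7,0],"jaw":-1},{"rotation":[0,0,0],"travel":[-2.5,7,0],"jaw":-1}]'; python3 -m jog '[{"rotation":[0,0,0],"travel":[-2.5,7,0],"jaw":-1},{"rotation":[0,0,0],"travel":[-2.5,7,0],"jaw":-1},{"rotation":[0,0,0],"travel":[-2.5,7,0],"jaw":-1},{"rotation":[0,0,0],"travel":[-2.5,7,0],"jaw":-1},{"rotation":[0,0,0],"travel":[0,0,0],"jaw":-1},{"rotation":[0,0,0],"travel":[0,0,0],"jaw":-1}]'
python3 - <<'E'
from workcell import bot
import cv2
c='side';im=bot.camera(c);o=(180,130)
cv2.imwrite(f'pics/{c}3.png',cv2.resize(im[o[1]:o[1]+120,o[0]:o[0]+160,::-1],None,fx=5,fy=5,interpolation=2))
E
```

```text
time: 5.7
ee_pos: [0.5024, 0.0705, 0.1763]
tcp_rot: [-90.0, -0.0, 109.4]
wrist_force: [0.5, 0.0, -4.4]
opening: 0.0133
time: 6.45
ee_pos: [0.4927, 0.0978, 0.1763]
tcp_rot: [-90.0, 0.0, 109.4]
wrist_force: [0.4, 0.3, -3.8]
opening: 0.0136
```

View pics/side3.png

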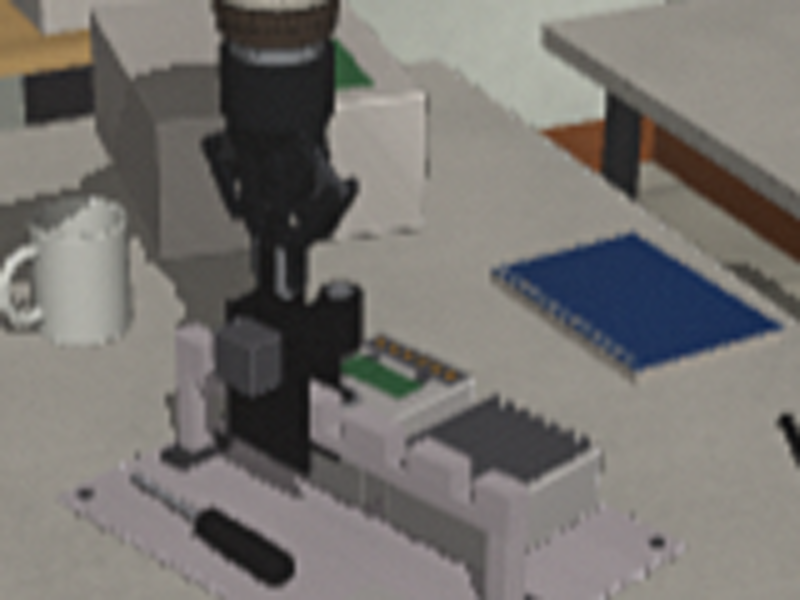

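The slider is free, with no side force, and the picture shows it moved towards the meter with the middle notch exposed at about (345,400). I lower it and watch the force.

```bash
python3 -m jog '[{"rotation":[0,0,0],"travel":[0,0,-5],"jaw":-1},{"rotation":[0,0,0],"travel":[0,0,-5],"jaw":-1},{"rotation":[0,0,0],"travel":[0,0,-4],"jaw":-1},{"rotation":[0,0,0],"travel":[0,0,0],"jaw":-1}]'; python3 -m jog '[{"rotation":[0,0,0],"travel":[0,0,-4],"jaw":-1},{"rotation":[0,0,0],"travel":[0,0,-3],"jaw":-1},{"rotation":[0,0,0],"travel":[0,0,0],"jaw":-1},{"rotation":[0,0,0],"travel":[0,0,0],"jaw":-1}]'
```

```text
time: 7.0
ee_pos: [0.4925, 0.0977, 0.1618]
tcp_rot: [-90.0, -0.0, 109.4]
wrist_force: [0.0, -0.1, -3.8]
opening: 0.0133
time: 7.5
ee_pos: [0.4927, 0.0978, 0.1554]
tcp_rot: [-90.0, 0.0, 109.4]
wrist_force: [0.3, 0.1, -3.4]
opening: 0.0132
```

```bash
python3 -m jog '[{"rotation":[0,0,0],"travel":[0,0,-3],"jaw":-1},{"rotation":[0,0,0],"travel":[0,0,-2],"jaw":-1},{"rotation":[0,0,0],"travel":[0,0,0],"jaw":-1},{"rotation":[0,0,0],"travel":[0,0,0],"jaw":-1}]'; python3 -m jog '[{"rotation":[0,0,0],"travel":[0,0,-1],"jaw":-1},{"rotation":[0,0,0],"travel":[0,0,0],"jaw":-1},{"rotation":[0,0,0],"travel":[0,0,0],"jaw":-1}]'
```

```text
time: 8.0
ee_pos: [0.4927, 0.0978, 0.1503]
tcp_rot: [-90.0, -0.0, 109.4]
wrist_force: [0.1, -0.7, -3.6]
opening: 0.0131
time: 8.38
ee_pos: [0.4928, 0.0979, 0.1494]
tcp_rot: [-90.0, 0.0, 109.4]
wrist_force: [-0.7, 0.3, -1.3]
opening: 0.0132
```

The load is coming off the wrist at the same height as it had at home. I release, letting the jaws open gently, then go straight up.

```bash
python3 -m jog '[{"rotation":[0,0,0],"travel":[0,0,0],"jaw":-0.5},{"rotation":[0,0,0],"travel":[0,0,0],"jaw":0},{"rotation":[0,0,0],"travel":[0,0,0],"jaw":0.5},{"rotation":[0,0,0],"travel":[0,0,0],"jaw":1},{"rotation":[0,0,0],"travel":[0,0,0],"jaw":1},{"rotation":[0,0,0],"travel":[0,0,0],"jaw":1},{"rotation":[0,0,0],"travel":[0,0,0],"jaw":1}]' && python3 -m jog '[{"rotation":[0,0,0],"travel":[0,0,10],"jaw":1},{"rotation":[0,0,0],"travel":[0,0,25],"jaw":1},{"rotation":[0,0,0],"travel":[0,0,30],"jaw":1},{"rotation":[0,0,0],"travel":[0,0,30],"jaw":1},{"rotation":[0,0,0],"travel":[-15,30,10],"jaw":1},{"rotation":[0,0,0],"travel":[-25,40,0],"jaw":1},{"rotation":[0,0,0],"travel":[-25,40,0],"jaw":1},{"rotation":[0,0,0],"travel":[-25,40,0],"jaw":1}]' &&  python3 -m jog '[{"rotation":[0,0,0],"travel":[-25,40,0],"jaw":1},{"rotation":[0,0,0],"travel":[-25,40,0],"jaw":1},{"rotation":[0,0,0],"travel":[-25,40,0],"jaw":1},{"rotation":[0,0,0],"travel":[-25,40,0],"jaw":1},{"rotation":[0,0,0],"travel":[-20,30,0],"jaw":1},{"rotation":[0,0,0],"travel":[0,0,0],"jaw":1},{"rotation":[0,0,0],"travel":[0,0,0],"jaw":1}]'
python3 - <<'E'
from h import *
import cv2
s=np.array([.51293,.04064,.34203])
for c in('side','top'):
    im=bot.camera(c);o=(180,160) if c=='side' else (170,140)
    b=cv2.resize(im[o[1]:o[1]+120,o[0]:o[0]+160,::-1],None,fx=5,fy=5,interpolation=2)
    for zz,col in((.19,(0,255,0)),):
        q=np.array([((proj(c,w(s,p))-o)*5+2) for p in [(-.018,.053,zz),(.018,.053,zz),(.018,.067,zz),(-.018,.067,zz)]]).round().astype(int)
        cv2.polylines(b,[q],True,col,1)
    cv2.imwrite(f'pics/{c}4.png',b)
E
```

```text
time: 9.25
ee_pos: [0.4927, 0.0978, 0.1493]
tcp_rot: [-90.0, -0.0, 109.4]
wrist_force: [-0.0, -0.7, -0.2]
opening: 0.0856
time: 10.25
ee_pos: [0.4018, 0.249, 0.2552]
tcp_rot: [-90.1, -0.0, 109.4]
wrist_force: [1.1, 0.2, -0.1]
opening: 0.0855
time: 11.12
ee_pos: [0.2828, 0.4376, 0.2547]
tcp_rot: [-90.0, 0.0, 109.5]
wrist_force: [-0.0, 0.0, 0.3]
opening: 0.0852
```

View pics/side4.png

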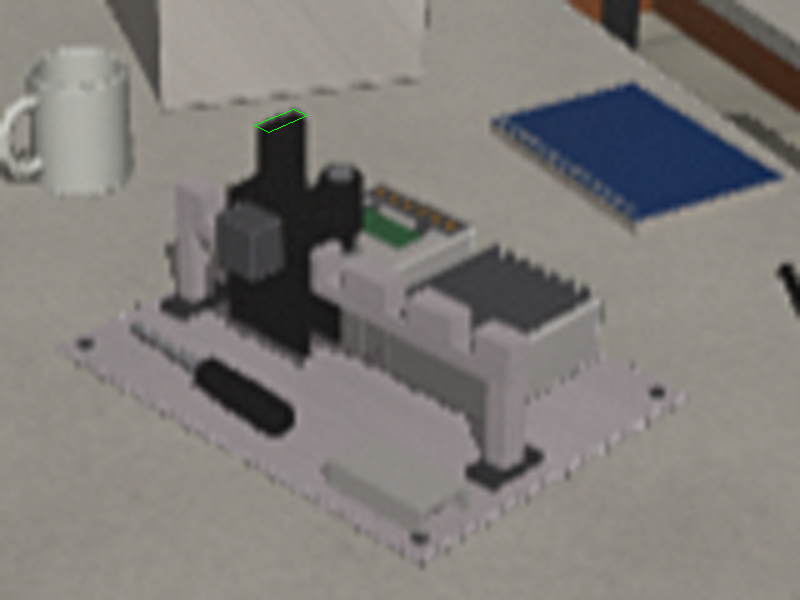

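View pics/top4.png

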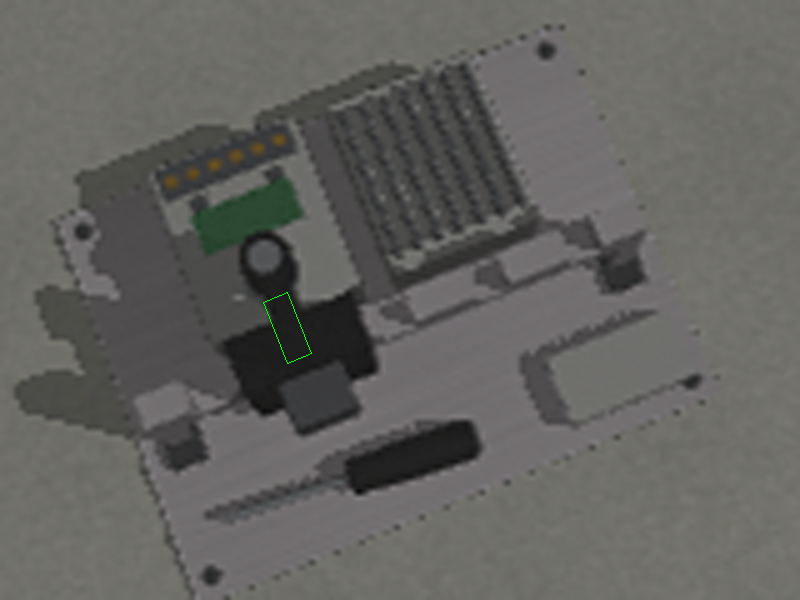

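The fin's top matches the outline predicted for home in the +60 mm notch at 190 mm height. The head covers the port at about (265,257) in the zoomed top picture. The loose things on the base plate and the mug lie where they were, and the arm is clear.

```bash
python3 -c "
from workcell import bot
print(bot.job_done())"
```

```text
the job is handed in; nothing more can be done
None
```

The slider is now home in the notch on the meter's side of the rail (+60 mm), with the head over the port. I gripped the fin, lifted the tab about 27 mm out of the middle notch, shifted it 60 mm along the rail and lowered it. I then opened the gripper and moved the arm clear. The job was handed in at about 11 s.

- **Seated:** when I let go, the tool stood at the same height as when I gripped the slider at home (TCP at 149.4 mm). In the side picture the fin's top matches the position predicted for home.
- **Head:** in the top picture it covers the port.
- **Forces:** the wrist readings I saw stayed below about 5 N.
- **Loose things:** the screwdriver, cover and mug look unmoved in the last pictures. The clamp meter was outside those crops, so I did not check it, but the arm did not go near it.

No check failed. My first fit of the rail's position was off by about 2° in angle, so I refitted it before moving. After that the residuals were under 1 px at most points and 2 px at worst.

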